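Back the soldering dial up one station

ROBOT

A 6-joint arm with a two-finger parallel gripper is mounted at the origin on a cart in front of the work surface, level with it; the furniture and walls round the work are solid. World frame = base frame: x ahead of the robot, y to its left, z up, the work surface at z = 0. Lengths are in m, angles in degrees, forces in N, time in s.
With the tool pointing down it reaches from about 0.35 to 0.875 m from the base axis. Payload 4.2 kg.
Tool frame: the origin (TCP) lies midway between the tips of the shut fingers; the grasp point (between the pads) lies r.pinch_z behind it (r.pinch_z is the distance from the TCP to the grasp point, in m); z points along the fingers, y is the direction in which the jaws open and shut (so a half turn about z gives the same grasp; the last joint's range is limited). The gripper opens to 87 mm and grips with 3 to 60 N. Pads are 19 mm wide; open, the fingers measure 117 mm over their backs; the gripper's body (75 mm by 190 mm) begins 51 mm behind the grasp point.
Start: joints at [-57.605, 22.042, 0.453, 0, -68.411, -14.817], TCP at [0.189, -0.596, 0.223] pointing down, gripper open.
Joint ranges: [-179.83, 179.83], [-69.29, 118.12], [-61.27, 80.66], [-181.25, 117.63], [-171.15, -9.14], [-177.46, 177.46]. Speed limits (degrees/s): [159.86, 159.86, 180, 180, 180, 180].

INTERFACE

Orientations are given as a 3x3 rotation matrix whose columns are the frame's x, y, z axes.
In Python, from station import r gives the robot as it stands. The module is installed in compiled form; this text tells all that it offers.
- The arm moves only by the tool play_rows, never from a script. Its argument "deltas" is a list of rows, each a list of 7 numbers: the shift along the tool's x, y, z in units of 25 mm (1.0 is 25 mm), then the turn, a rotation vector about the tool's x, y, z in units of 5 degrees (1.0 is 5 degrees), then the finger opening in mm, from 0 to 87. In form: [[tx, ty, tz, wx, wy, wz, fingers], ...]. A call has 1 to 12 rows; each row is the pose to reach, as a shift and turn from the pose commanded when the call began, along the tool's axes at that moment; what a row does not reach only later rows make up. A row lasts 1/10 s, in which the tool goes at most 50 mm and 8.59 degrees, less where a joint would pass 70% of its speed; a pose out of reach is approached as far as the arm can. A call with a gripper value outside its range is refused whole. The fingers move at their own pace and stop on an object; the grip force is fixed at half the most. Time passes only in rows, so rows that repeat a pose let the fingers close. It gives the time, the measured TCP pose, the force and the opening at its end, in the units of the state.
- r.sense(): the state, without advancing time (a new reading comes with each control period).
- r.capture(name): name is "scene" or "top"; returns a dict with "pixels" (400x640x3 uint8, red, green, blue), "camera_matrix" (3x3 intrinsics, pixels), "R" (3x3) and "t" (3): a world point X has camera coordinates R X + t. Camera axes: x right, y down, z forward; pixel columns grow to the right and rows downward; lengths in m; the calibration is good to about 2 mm. A picture is of the moment at which its call begins. There is no depth.
- r.finish_job(): hands the job in, once; it reports no verdict.
Trained networks look in the newest picture that a camera, given by its name, has taken for a name from the list of things; names that differ only in an ending like _2 or _b are one class to them, and where a whole thing is asked for, a point or a joint stands for the part that bears it (a point fixed in the world has none). Each returns a list of dicts, best first, with "score" (0 to 1); they miss things now and then, are a little off and sometimes report something else, mostly with a low value. They report only what shows in the picture. A call takes as long as a camera call.
- r.spot_in(camera, target): "centre" ([x, y, z] in m, in world coordinates, good to about 4 mm: the middle of the surface that is visible of it).
- r.cut_out(camera, target): "region" (400x640 bool, what is visible of it).
The state is a dict: "time_s": time; "joints": joint angles; "joint_velocities": joint speeds; "effort": joint torques, N m; "tcp_pos": TCP position; "ee_rot": TCP orientation; "wrist_force": force on the tool from outside, world axes, zero at the start; "moment": the same for the moment, N m; "gripper_width": opening from 0.0 (shut) to 1.0 (fully open).
Only numpy, scipy, OpenCV 4.12 (cv2) and the standard library are available. Lean on these libraries where they do the work, as an engineer would, in place of code of your own. Each camera call takes 0.05 s, during which the arm holds its last target.

TASK

The soldering dial has been turned one station too far: tip its weighted pawl up and over with a fingertip so that it stays out of the teeth, and push the dial backward (clockwise from above) by one of its ball knobs into the next notch. Then tip the pawl down again and push the dial back until the tooth stands hard against the pawl, one notch back from where it began. Leave every relay standing in its nest and the things round the plate where they lie; nothing is to be picked up.

Things in the scene. Friction and masses are not known exactly. Their poses are not given: they have to be found in the camera images.
- dial_base: Grey steel plate 260 x 260 x 12 mm, fixed to the bench; it carries a flat steel dial. Origin: on the bench, under the dial's axis; x points away from the robot at yaw 0, y left, z up. The pawl's post (top at 76 mm) stands on the plate's near left corner; an aluminium pointer on the near right corner marks the work position. Solid, does not move.
- dial (a joint): Turn of the dial in rad: 0 at the start, where a tooth stands against the pawl; grows forward (counter-clockwise from above), falls backward (clockwise). One notch is 0.524. It stays where it is left; about 3 N at a knob turn it. With the pawl down it goes backward only until the next tooth face meets the pawl.
- knob0 (a point): Centre of a black ball knob, 32 mm across, at the end of one of the four level bars of the dial's star handle: 72 mm from the dial's axis, 88 mm above the bench; at the start it lies towards the plate's +x (away from the robot) (the four turn with the dial).
- knob1 (a point): Centre of a black ball knob, 32 mm across, at the end of one of the four level bars of the dial's star handle: 72 mm from the dial's axis, 88 mm above the bench; at the start it lies towards the plate's +y (left) (the four turn with the dial).
- knob2 (a point): Centre of a black ball knob, 32 mm across, at the end of one of the four level bars of the dial's star handle: 72 mm from the dial's axis, 88 mm above the bench; at the start it lies towards the plate's -x (towards the robot) (the four turn with the dial).
- knob3 (a point): Centre of a black ball knob, 32 mm across, at the end of one of the four level bars of the dial's star handle: 72 mm from the dial's axis, 88 mm above the bench; at the start it lies towards the plate's -y (right) (the four turn with the dial).
- pawl_pivot (a point): Middle of the pawl's level hinge pin, 64 mm above the bench, over the dial's rim at the plate's near left corner; fixed to the plate. The pawl swings in an upright plane; its 50 mm nose arm points from the pin along direction (-0.448, -0.894, 0) of dial_base, here called noseward, and down into the teeth.
- pawl_ball (a point): Centre of the steel weight ball, 25 mm across, at the end of the pawl's 9 mm thick finger lever, 50 mm from the hinge pin. Pawl down: 21 mm noseward of the pin and 45 mm above it. Pawl tipped over: 39 mm from the pin on the other side and 31 mm above it.
- pawl (a joint): Swing of the pawl in rad: 0 with its nose in a tooth gap, about 0.2 on the crest of a tooth, 1.35 tipped right over onto its stop. The weight ball makes it fall either way: below about 0.65 it falls down onto the teeth, above that it falls over and stays up. Under 2 N at the lever moves it.
- relay_0: Black relay 16 x 21 x 24 mm standing loose, pins up, in a nest of the dial, at the start 195 degrees counter-clockwise from the plate's x axis. Origin: centre of its underside.
- relay_1: Black relay 16 x 21 x 24 mm standing loose, pins up, in a nest of the dial, at the start 225 degrees counter-clockwise from the plate's x axis. Origin: centre of its underside.
- relay_2: Black relay 16 x 21 x 24 mm standing loose, pins up, in a nest of the dial, at the start 255 degrees counter-clockwise from the plate's x axis. Origin: centre of its underside.
- relay_3: Black relay 16 x 21 x 24 mm standing loose, pins up, in a nest of the dial, at the start 285 degrees counter-clockwise from the plate's x axis. Origin: centre of its underside.
- relay_4: Black relay 16 x 21 x 24 mm standing loose, pins up, in a nest of the dial, at the start 315 degrees counter-clockwise from the plate's x axis. Origin: centre of its underside.
- relay_5: Black relay 16 x 21 x 24 mm standing loose, pins up, in a nest of the dial, at the start 345 degrees counter-clockwise from the plate's x axis. Origin: centre of its underside.
- spool: White solder spool with blue flanges, 54 mm wide, 55 mm tall, at the plate's far right. Origin: centre of its underside.
- cutters: Side cutters with red handles lying flat, 127 mm long, on the left of the plate. Origin: centre of its underside.
- tweezer: Tweezers lying flat, 123 mm long, in front of the plate. Origin: centre of its underside.
- driver: Small black-handled screwdriver, 130 mm long, lying along the plate's left edge. Origin: centre of its underside.
- tape: Black roll of tape lying flat, 66 mm across, behind the plate. Origin: centre of its underside.
- dial_axis (a point): Middle of the dial's top face, 36 mm up; turns with the dial. The dial is 270 mm across. Round its rim (radius 114 to 134 mm) run 12 saw teeth: an upright 10 mm face, then a slope falling counter-clockwise to the foot of the next face. At 93 mm radius lie 12 nests 7 mm deep, some with a relay (tops 60 mm above the bench).

How it is judged (in metres and radians):
On the way, in this order (a step that is already met when the one before it is completed fails the run):
1. the pawl is tipped over and rests out of the teeth, the dial still within 0.12 rad of its start (value of joint pawl above 1.1 rad and value of joint dial between -0.12 and 0.12 rad), for 0.2 s.
2. with the pawl up, the dial has been pushed backward past the tooth (0.15 to 0.9 rad) (value of joint pawl above 0.9 rad and value of joint dial between -0.9 and -0.15 rad), for 0.1 s.
3. the pawl lies on the teeth again (value of joint pawl below 0.3 rad and value of joint dial below -0.15 rad), for 0.1 s.
At the end, for the whole second after the job is handed in: The dial stands one notch back (-0.524 rad, within 0.06 rad), the pawl lies down in the tooth gap (joint under 0.08 rad), and both are at rest (value of joint dial between -0.5836 and -0.4636 rad and value of joint pawl below 0.08 rad and velocity of joint dial between -0.05 and 0.05 rad/s and velocity of joint pawl between -0.05 and 0.05 rad/s); the robot touches nothing.
It fails at once if a relay is lifted out of its nest or tipped (z of any of relay_0, relay_1, relay_2, relay_3, relay_4, relay_5 in the frame of dial_axis above 0.01 m or angle between any of relay_0, relay_1, relay_2, relay_3, relay_4, relay_5's own z axis and vertical above 0.4 rad).
It fails at once if a tool or a thing round the dial is shifted more than 25 mm or picked up (distance of any of spool, cutters, tweezer, driver, tape from where it was at the start of the episode above 0.025 m).
It also fails if it takes over 54 s, if anything falls off the work surface, if the arm or the gripper's body presses on something with over 40 N, if the wrist force passes 120 N, or if a joint passes its speed limit or range.

## Working session

There is one attempt and no reset: what is moved stays moved. The work goes in short steps, Python scripts to look and compute and a tool call to move; the robot and the scene stay as the last step left them, time stands still between calls to the robot, and variables do not carry over. Pictures are saved under pics/ and viewed, and the job is handed in when it is done.

Besides the shell and the picture viewer there is one more tool, called after "Request:" in YAML: its name, and indented under it one key for each argument. play_rows: Moves the arm, as the interface text tells. Its arguments: {"type":"object","properties":{"deltas":{"type":"array","items":{"type":"array","items":{"type":"number"}}}},"required":["deltas"]}

```bash
mkdir -p pics; ls; cat > h.py <<'E'
from station import r
import numpy as np, cv2
def cap(n,f):
    d=r.capture(n); cv2.imwrite('pics/'+f+'.png',d['pixels'][:,:,::-1]); return d
E
python3 - <<'E'
from h import *
np.set_printoptions(precision=4,suppress=True)
s=r.sense(); print(s, r.pinch_z)
for n in ('scene','top'):
    d=cap(n,n+'0'); print(n,d['camera_matrix'],d['R'],d['t'], -d['R'].T@d['t'])
    for t in ('pawl_ball','knob0','dial_axis','dial_base','spool','relay_0','tweezer','driver','cutters'):
        print(t,[(np.round(x['centre'],4),round(x['score'],2)) for x in r.spot_in(n,t)][:7])
E
```

```text
pics
{'time_s': 0.0, 'joints': array([-57.607 ,  22.0881,   0.3777,  -0.0305, -68.4083, -14.8151]), 'joint_velocities': array([ 0.0489, -0.027 , -0.0754, -0.0304, -0.0453, -0.0181]), 'effort': array([  0.0013, -39.0665,  18.7405,   4.2199,   0.0109,  -0.0002]), 'tcp_pos': array([ 0.1886, -0.5952,  0.2215]), 'ee_rot': array([[-0.9534, -0.3018, -0.0007],
       [-0.3018,  0.9534,  0.002 ],
       [ 0.0001,  0.0021, -1.    ]]), 'wrist_force': array([-0.0617,  0.0247, -0.4906]), 'moment': array([-0.0141, -0.0125, -0.012 ]), 'gripper_width': 1.0016135971504352} 0.0187
scene [[370.5526   0.     319.9036]
 [  0.     370.5526 197.7006]
 [  0.       0.       1.    ]] [[-0.5368 -0.8437  0.0064]
 [-0.3768  0.233  -0.8965]
 [ 0.7549 -0.4837 -0.443 ]] [0.3996 0.2828 0.4996] [-0.0561  0.5129  0.4723]
pawl_ball []
knob0 [(array([0.5722, 0.0501, 0.0426]), 0.67)]
dial_axis [(array([0.5664, 0.0451, 0.0422]), 0.86)]
dial_base [(array([0.5302, 0.0715, 0.0388]), 0.56)]
spool [(array([ 0.7556, -0.1102,  0.0388]), 0.61)]
relay_0 [(array([ 0.5042, -0.0031,  0.0527]), 0.58), (array([ 0.5688, -0.0569,  0.053 
[... 569 characters left out ...]
ray([0.5843, 0.0362, 0.0363]), 0.98)]
dial_axis [(array([0.5929, 0.0316, 0.0395]), 0.86)]
dial_base [(array([0.5814, 0.0392, 0.0344]), 0.79), (array([ 0.6598, -0.0236,  0.055 ]), 0.54), (array([ 0.5721, -0.0607,  0.0592]), 0.3)]
spool [(array([ 0.7696, -0.1137,  0.0501]), 0.85)]
relay_0 [(array([ 0.5307, -0.0462,  0.054 ]), 0.49), (array([ 0.498 , -0.0049,  0.0527]), 0.45), (array([ 0.5752, -0.0625,  0.06  ]), 0.41), (array([ 0.6244, -0.057 ,  0.0557]), 0.4), (array([ 0.6604, -0.0255,  0.0557]), 0.38)]
tweezer [(array([ 0.4961, -0.0034,  0.0549]), 0.37)]
driver [(array([0.6282, 0.21  , 0.0206]), 0.77), (array([0.7538, 0.0883, 0.0136]), 0.41)]
cutters [(array([0.4631, 0.2184, 0.0126]), 0.79)]
```

View pics/scene0.png

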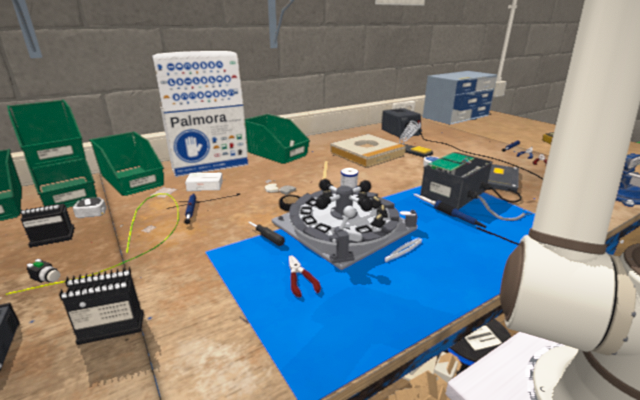

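View pics/top0.png

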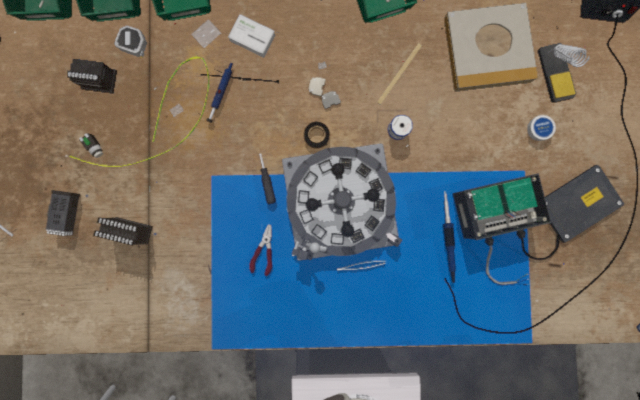

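```bash
python3 - <<'E'
import cv2
a=cv2.imread('pics/top0.png')[135:275,270:415]; cv2.imwrite('pics/topz.png',cv2.resize(a,None,fx=4,fy=4,interpolation=cv2.INTER_CUBIC))
a=cv2.imread('pics/scene0.png')[165:275,265:425]; cv2.imwrite('pics/scenez.png',cv2.resize(a,None,fx=5,fy=5,interpolation=cv2.INTER_CUBIC))
E
```

```text
(no output)
```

View pics/topz.png

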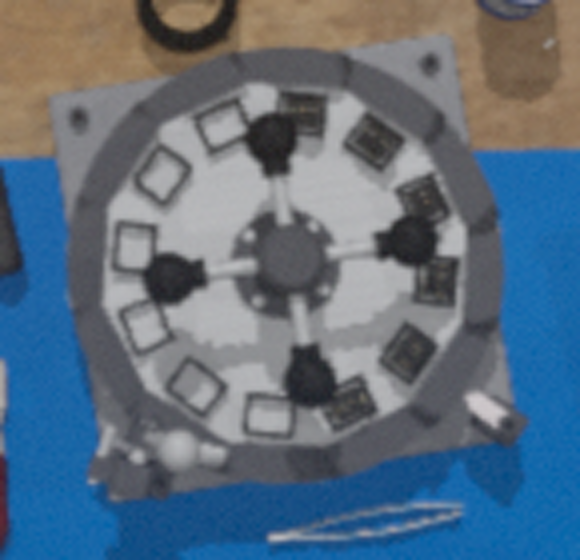

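View pics/scenez.png

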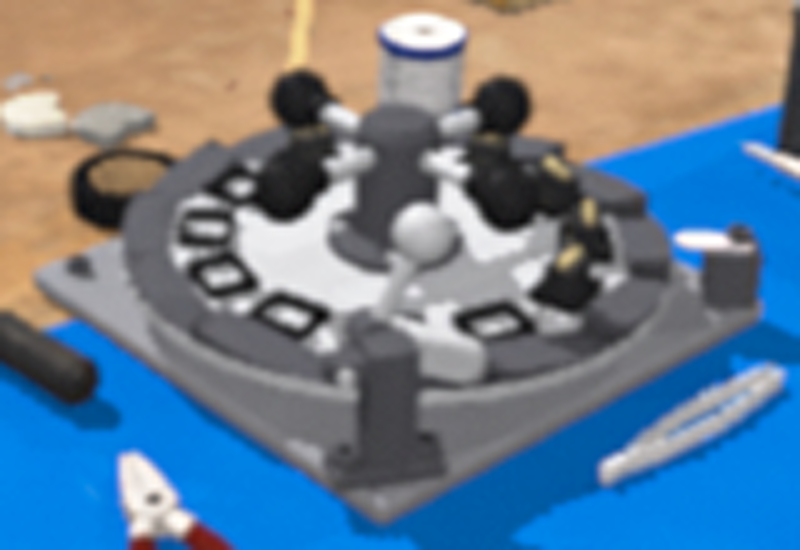

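```bash
cat >> h.py <<'E'
from scipy.optimize import least_squares
def proj(d,X):
    c=np.asarray(X)@d['R'].T+d['t']; p=c@d['camera_matrix'].T; return p[:,:2]/p[:,2:]
E
python3 - <<'E'
from h import *
np.set_printoptions(precision=4,suppress=True)
T=r.capture('top');S=r.capture('scene')
pt=np.array([[269,137],[172,278],[310,377],[408,242]])/4+[270,135]
ps=np.array([[300,97],[293,180],[505,187],[502,103]])/5+[265,165]
bt=np.array([[182,450]])/4+[270,135]; bs=np.array([[425,233]])/5+[265,165]
def K(p):
    a=p[2]+np.arange(4)*np.pi/2
    return np.c_[p[0]+.072*np.cos(a),p[1]+.072*np.sin(a),np.full(4,.088)]
def f(p):
    B=[[p[3],p[4],.109]]
    return np.r_[(proj(T,K(p))-pt).ravel(),(proj(S,K(p))-ps).ravel(),(proj(T,B)-bt).ravel(),(proj(S,B)-bs).ravel()]
s=least_squares(f,[.585,.036,.1,.478,.104]); p=s.x; print(p,np.degrees(p[2])); print(f(p).reshape(-1,2))
c,sn=np.cos(p[2]),np.sin(p[2]); R=np.array([[c,-sn],[sn,c]])
b=R.T@(p[3:]-p[:2]); pv=b-.021*np.array([-.448,-.894]); print('ball base',b,'pivot base',pv,np.hypot(*pv), 'noseward world',R@[-.448,-.894], 'pivot w',R@pv+p[:2]);print('knobs',K(p))
E
```

```text
[0.5874 0.0298 0.1448 0.4775 0.0963] 8.296674648680467
[[ 0.459  -0.0056]
 [-0.6062 -0.1381]
 [ 0.2935  0.6068]
 [ 1.0058 -0.981 ]
 [-0.1016 -0.4712]
 [-1.4516  1.1006]
 [ 0.911   1.4564]
 [-0.0936 -0.2129]
 [-0.3451  0.0822]
 [ 0.2301 -0.5133]]
ball base [-0.0991  0.0817] pivot base [-0.0897  0.1005] 0.1347460086792231 noseward world [-0.3143 -0.9493] pivot w [0.4841 0.1163]
knobs [[ 0.6587  0.0402  0.088 ]
 [ 0.5771  0.101   0.088 ]
 [ 0.5162  0.0194  0.088 ]
 [ 0.5978 -0.0415  0.088 ]]
```

```bash
cat > go.py <<'E'
import sys; from h import *
from scipy.spatial.transform import Rotation as Ro
np.set_printoptions(precision=3,suppress=True)
# usage: x y z yaw(deg of tool x)
x,y,z,yaw=map(float,sys.argv[1:5]); s=r.sense(); R=s['ee_rot']; p=s['tcp_pos']
a=np.radians(yaw); X=[np.cos(a),np.sin(a),0]; Z=[0,0,-1]; G=np.c_[X,np.cross(Z,X),Z]
print('t',s['time_s'],'p',p,'F',s['wrist_force'],'w',s['gripper_width'],'yaw',np.degrees(np.arctan2(R[1,0],R[0,0])))
print('delta',R.T@(np.array([x,y,z])-p)/.025, Ro.from_matrix(R.T@G).as_rotvec(degrees=True)/5)
E
python3 go.py .4643 .0564 .2 251.7
```

```text
t 1.1 p [ 0.189 -0.596  0.223] F [-0.162 -1.397  0.048] w 0.9994736643962879 yaw -162.42250147258954
delta [-18.384  21.542   0.902] [ -0.     -0.    -10.825]
```

Request:
play_rows:
  deltas:
    - [-0.8, 0.9, 0, 0, 0, -0.5, 0]
    - [-2, 2.3, 0, 0, 0, -1.5, 0]
    - [-3.2, 3.7, 0, 0, 0, -2.5, 0]
    - [-4.4, 5.1, 0, 0, 0, -3.5, 0]
    - [-5.6, 6.5, 0, 0, 0, -4.5, 0]
    - [-6.8, 7.9, 0, 0, 0, -5.5, 0]
    - [-8, 9.3, 0, 0, 0, -6.5, 0]
    - [-9.2, 10.7, 0, 0, 0, -7.5, 0]
    - [-10.4, 12.1, 0, 0, 0, -8.5, 0]
    - [-11.6, 13.5, 0, 0, 0, -9.5, 0]
    - [-12.4, 14.4, 0, 0, 0, -10.4, 0]
    - [-12.8, 14.9, 0, 0, 0, -10.8, 0]

```text
time_s: 2.3
tcp_pos: [0.3822, -0.142, 0.223]
ee_rot: [[-0.311, -0.95, 0.001], [-0.95, 0.311, 0.0], [-0.001, -0.001, -1.0]]
wrist_force: [-0.2, -0.3, 0.2]
gripper_width: 0.029
```

```bash
python3 go.py .4643 .0564 .2 251.7
```

```text
t 2.3 p [ 0.382 -0.142  0.223] F [-0.161 -0.297  0.192] w 0.029476187121236463 yaw -108.11777309324735
delta [-8.563 -0.65   0.925] [-0.016  0.006  0.036]
```

Request:
play_rows:
  deltas:
    - [-1.5, -0.1, 0.2, 0, 0, 0, 0]
    - [-3, -0.3, 0.4, 0, 0, 0, 0]
    - [-4.5, -0.4, 0.6, 0, 0, 0, 0]
    - [-6, -0.5, 0.8, 0, 0, 0, 0]
    - [-7.5, -0.6, 0.9, 0, 0, 0, 0]
    - [-8.3, -0.6, 0.9, 0, 0, 0, 0]
    - [-8.5, -0.6, 0.9, 0, 0, 0, 0]
    - [-8.5, -0.6, 2, 0, 0, 0, 0]
    - [-8.5, -0.6, 3, 0, 0, 0, 0]
    - [-8.5, -0.6, 3.5, 0, 0, 0, 0]
    - [-8.5, -0.6, 3.5, 0, 0, 0, 0]

```text
time_s: 3.4
tcp_pos: [0.4611, 0.0517, 0.1335]
ee_rot: [[-0.317, -0.948, -0.004], [-0.948, 0.317, -0.002], [0.003, 0.003, -1.0]]
wrist_force: [0.1, -0.3, 0.2]
gripper_width: 0.002
```

```bash
python3 go.py .4643 .0564 .093 251.7; cat > look.py <<'E'
import sys; from h import *
n=sys.argv[1]
a=cap('scene','s'+n)['pixels'][115:275,245:445,::-1]; b=cap('top','t'+n)['pixels'][135:275,255:430,::-1]
a=cv2.resize(a,(500,400),interpolation=2); b=cv2.resize(b,(500,400),interpolation=2)
cv2.imwrite('pics/sz'+n+'.png',a); cv2.imwrite('pics/tz'+n+'.png',b)
E
python3 look.py 1
```

```text
t 3.4 p [0.461 0.052 0.133] F [ 0.09  -0.333  0.17 ] w 0.002117746988222203 yaw -108.47819717618898
delta [-0.224 -0.065  1.619] [ 0.039 -0.033 -0.036]
```

View pics/sz1.png

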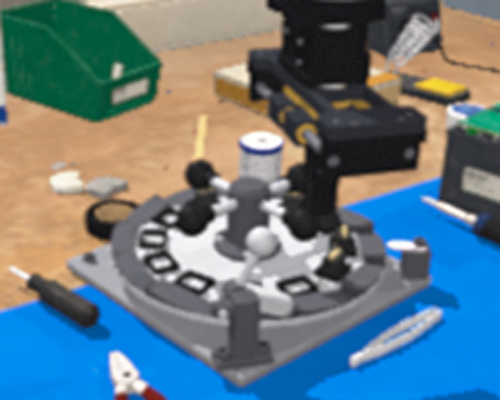

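View pics/tz1.png

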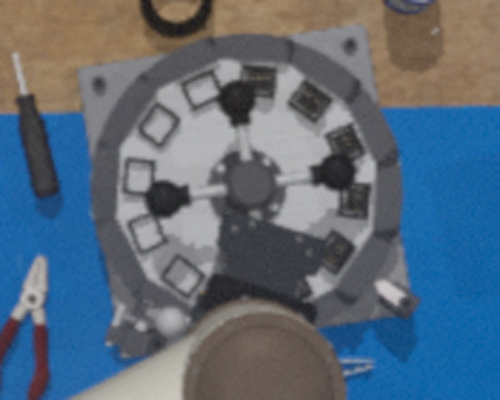

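Request:
play_rows:
  deltas:
    - [-0.1, -0.1, 0.8, 0, 0, 0, 0]
    - [-0.2, -0.1, 1.5, 0, 0, 0, 0]
    - [-0.4, -0.1, 1.6, 0, 0, 0, 0]
    - [-0.7, -0.1, 1.6, 0, 0, 0, 0]
    - [-1, -0.1, 1.6, 0, 0, 0, 0]
    - [-1.2, -0.1, 1.6, 0, 0, 0, 0]
    - [-1.4, -0.1, 1.6, 0, 0, 0, 0]
    - [-1.6, -0.1, 1.6, 0, 0, 0, 0]
    - [-1.8, -0.1, 1.6, 0, 0, 0, 0]
    - [-2, -0.1, 1.6, 0, 0, 0, 0]

```text
time_s: 4.5
tcp_pos: [0.4813, 0.1002, 0.0951]
ee_rot: [[-0.316, -0.949, 0.001], [-0.949, 0.316, 0.001], [-0.001, -0.001, -1.0]]
wrist_force: [-0.0, -0.2, 0.6]
gripper_width: 0.005
```

```bash
python3 go.py .4643 .0564 .093 251.7; python3 look.py 2
```

```text
t 4.5 p [0.481 0.1   0.095] F [-0.04  -0.206  0.583] w 0.004620566628789364 yaw -108.41353405849168
delta [1.878 0.093 0.084] [-0.006  0.008 -0.023]
```

View pics/sz2.png

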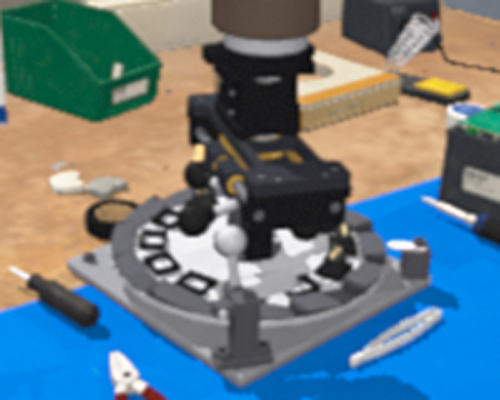

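Request:
play_rows:
  deltas:
    - [-0.2, 0, 0, 0, 0, 0, 0]
    - [-0.4, 0, 0, 0, 0, 0, 0]
    - [-0.6, 0, 0, 0, 0, 0, 0]
    - [-0.8, 0, 0, 0, 0, 0, 0]
    - [-0.9, 0, 0, 0, 0, 0, 0]
    - [-1.0, 0, 0, 0, 0, 0, 0]
    - [-1.0, 0, 0, 0, 0, 0, 0]
    - [-1.0, 0, 0, 0, 0, 0, 0]

```text
time_s: 5.4
tcp_pos: [0.4887, 0.1232, 0.095]
ee_rot: [[-0.316, -0.949, -0.0], [-0.949, 0.316, -0.0], [0.0, 0.0, -1.0]]
wrist_force: [-0.6, 0.8, -0.5]
gripper_width: 0.005
```

```bash
python3 go.py .4643 .0564 .093 251.7; python3 look.py 3
```

```text
t 5.4 p [0.489 0.123 0.095] F [-0.554  0.813 -0.526] w 0.005054522506474559 yaw -108.42194481953338
delta [2.841 0.081 0.08 ] [ 0.002 -0.002 -0.024]
```

View pics/sz3.png

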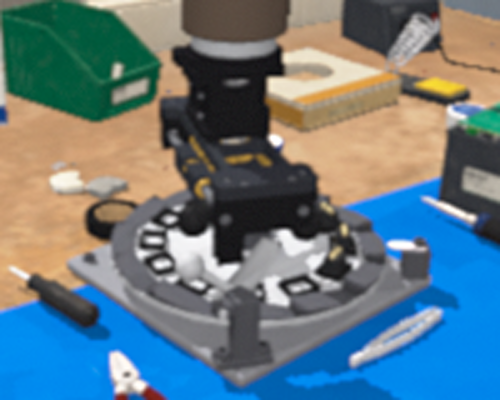

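Request:
play_rows:
  deltas:
    - [0, 0, -0.8, 0, 0, 0, 0]
    - [0, 0, -2, 0, 0, 0, 0]
    - [0, 0, -2.8, 0, 0, 0, 0]
    - [0, 0, -3, 0, 0, 0, 0]
    - [0, 0, -3, 0, 0, 0, 0]

```text
time_s: 6.0
tcp_pos: [0.4889, 0.1232, 0.1704]
ee_rot: [[-0.316, -0.949, 0.001], [-0.949, 0.316, 0.001], [-0.001, -0.001, -1.0]]
wrist_force: [-0.4, 0.3, 0.4]
gripper_width: 0.007
```

```bash
python3 go.py .5225 -.0255 .165 262; python3 look.py 4
```

```text
t 6.0 p [0.489 0.123 0.17 ] F [-0.435  0.342  0.435] w 0.006767686311263999 yaw -108.44283492777653
delta [ 5.218 -3.159  0.212] [-0.009  0.014 -2.089]
```

View pics/sz4.png

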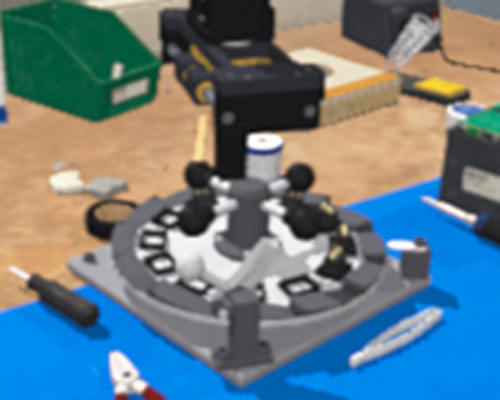

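Request:
play_rows:
  deltas:
    - [1, -0.6, 0, 0, 0, -0.5, 0]
    - [2.2, -1.4, 0, 0, 0, -1, 0]
    - [3.6, -2.2, 0, 0, 0, -1.5, 0]
    - [4.7, -2.9, 0, 0, 0, -2, 0]
    - [5.2, -3.2, 0, 0, 0, -2.1, 0]
    - [5.2, -3.2, 1, 0, 0, -2.1, 0]
    - [5.2, -3.2, 2, 0, 0, -2.1, 0]
    - [5.2, -3.2, 3, 0, 0, -2.1, 0]
    - [5.2, -3.2, 3.6, 0, 0, -2.1, 0]
    - [5.2, -3.2, 3.6, 0, 0, -2.1, 0]

```text
time_s: 7.1
tcp_pos: [0.5208, -0.0261, 0.0764]
ee_rot: [[-0.139, -0.99, -0.008], [-0.99, 0.139, -0.002], [0.003, 0.008, -1.0]]
wrist_force: [-0.4, 0.4, 0.4]
gripper_width: 0.005
```

```bash
python3 go.py .5117 .0194 .078 262; python3 look.py 5
```

```text
t 7.1 p [ 0.521 -0.026  0.076] F [-0.43   0.438  0.403] w 0.0048474802770990455 yaw -97.96666279082122
delta [-1.75   0.612 -0.064] [ 0.093 -0.031  0.007]
```

View pics/sz5.png

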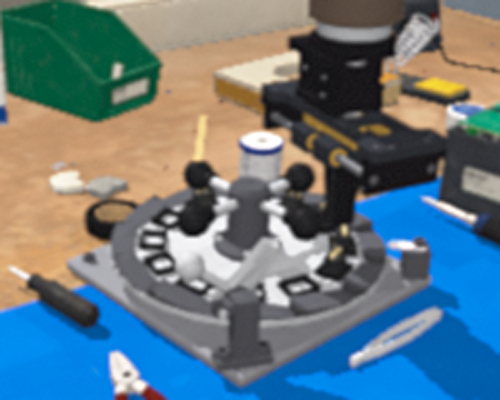

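Request:
play_rows:
  deltas:
    - [-0.2, 0.1, 0, 0, 0, 0, 0]
    - [-0.4, 0.2, 0, 0, 0, 0, 0]
    - [-0.6, 0.3, 0, 0, 0, 0, 0]
    - [-0.8, 0.4, 0, 0, 0, 0, 0]
    - [-1.0, 0.5, 0, 0, 0, 0, 0]
    - [-1.2, 0.5, 0, 0, 0, 0, 0]
    - [-1.4, 0.6, 0, 0, 0, 0, 0]
    - [-1.6, 0.6, 0, 0, 0, 0, 0]
    - [-1.7, 0.6, 0, 0, 0, 0, 0]
    - [-1.7, 0.6, 0, 0, 0, 0, 0]

```text
time_s: 8.2
tcp_pos: [0.514, 0.0192, 0.0796]
ee_rot: [[-0.138, -0.99, -0.001], [-0.99, 0.138, 0.0], [0.0, 0.001, -1.0]]
wrist_force: [-2.7, -1.5, 0.3]
gripper_width: 0.004
```

```bash
python3 go.py .5117 .0194 .078 262; python3 look.py 6
```

```text
t 8.2 p [0.514 0.019 0.08 ] F [-2.688 -1.454  0.322] w 0.003932667905157323 yaw -97.91234786791945
delta [0.003 0.091 0.063] [ 0.017 -0.001  0.018]
```

View pics/sz6.png

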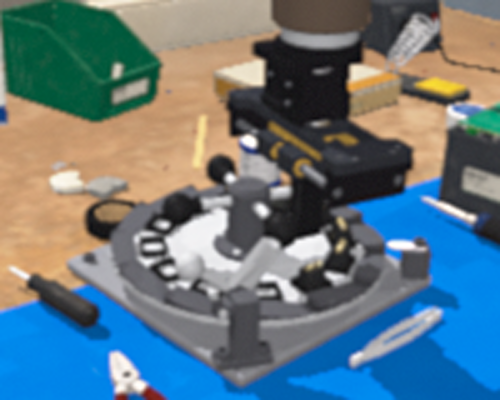

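View pics/tz6.png

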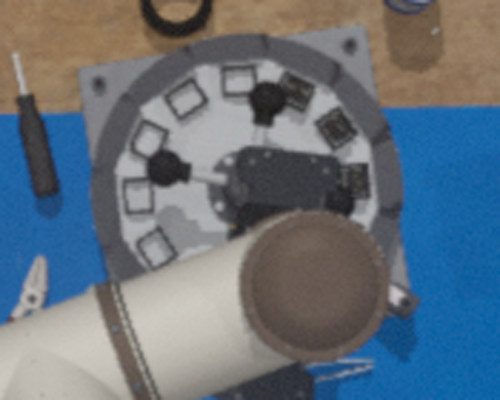

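Request:
play_rows:
  deltas:
    - [0.3, 0, 0, 0, 0, 0, 0]
    - [0.8, 0, 0, 0, 0, 0, 0]
    - [1, 0, -0.5, 0, 0, 0, 0]
    - [1, 0, -2, 0, 0, 0, 0]
    - [1, 0, -3.4, 0, 0, 0, 0]
    - [1, 0, -3.8, 0, 0, 0, 0]
    - [1, 0, -3.8, 0, 0, 0, 0]

```text
time_s: 9.0
tcp_pos: [0.5124, -0.0063, 0.177]
ee_rot: [[-0.139, -0.99, 0.005], [-0.99, 0.139, 0.002], [-0.002, -0.005, -1.0]]
wrist_force: [0.2, 0.7, 0.1]
gripper_width: 0.004
```

```bash
python3 go.py .5086 .19 .17 251.7; python3 look.py 7
```

```text
t 9.0 p [ 0.512 -0.006  0.177] F [0.245 0.682 0.111] w 0.004141773121919184 yaw -97.9668530002138
delta [-7.755  1.242  0.292] [-0.054  0.033  2.067]
```

View pics/sz7.png

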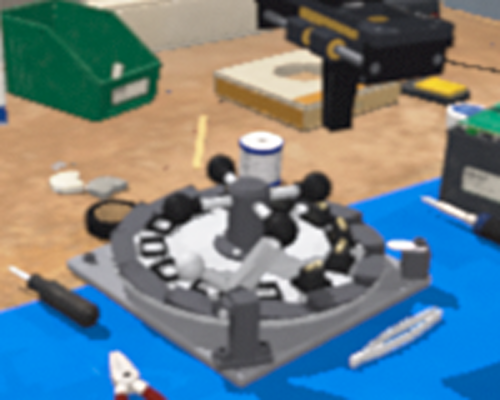

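Request:
play_rows:
  deltas:
    - [-0.8, 0.1, 0, 0, 0, 0.3, 0]
    - [-2.2, 0.4, 0, 0, 0, 0.7, 0]
    - [-3.8, 0.6, 0, 0, 0, 1.1, 0]
    - [-5.4, 0.9, 0, 0, 0, 1.5, 0]
    - [-6.8, 1.1, 0, 0, 0, 1.9, 0]
    - [-7.6, 1.2, 0, 0, 0, 2, 0]
    - [-7.8, 1.2, 0, 0, 0, 2.1, 0]
    - [-7.8, 1.2, 0, 0, 0, 2.1, 0]
    - [-7.8, 1.2, 1, 0, 0, 2.1, 0]
    - [-7.8, 1.2, 2, 0, 0, 2.1, 0]
    - [-7.8, 1.2, 2, 0, 0, 2.1, 0]

```text
time_s: 10.2
tcp_pos: [0.5057, 0.1883, 0.1212]
ee_rot: [[-0.318, -0.948, -0.008], [-0.948, 0.318, -0.005], [0.007, 0.006, -1.0]]
wrist_force: [-0.5, 0.1, 0.1]
gripper_width: 0.007
```

```bash
python3 go.py .5086 .19 .09 251.7; python3 look.py 8
```

```text
t 10.2 p [0.506 0.188 0.121] F [-0.537  0.072  0.102] w 0.007117589107904174 yaw -108.55690645654707
delta [-0.109 -0.098  1.249] [ 0.07  -0.08  -0.052]
```

View pics/sz8.png

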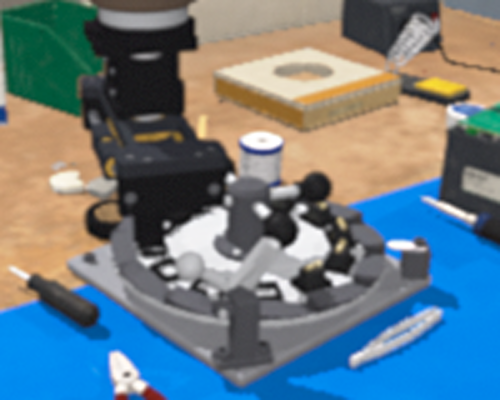

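View pics/tz8.png

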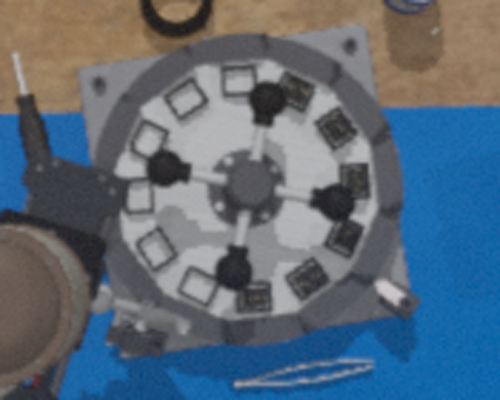

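```bash
python3 - <<'E'
from h import *
d=r.capture('top'); u=np.linalg.inv(d['camera_matrix'])@[290.7,239,1]; D=d['R'].T@u; C=-d['R'].T@d['t']; print(C+D*(.095-C[2])/D[2])
E
```

```text
[0.49744702 0.15251235 0.095     ]
```

Request:
play_rows:
  deltas:
    - [0, 0, 0.5, 0, 0, 0, 0]
    - [0, 0, 1.2, 0, 0, 0, 0]
    - [0.2, 0, 1.2, 0, 0, 0, 0]
    - [0.5, 0, 1.2, 0, 0, 0, 0]
    - [0.8, 0, 1.2, 0, 0, 0, 0]
    - [1.0, 0, 1.2, 0, 0, 0, 0]
    - [1.2, 0, 1.2, 0, 0, 0, 0]
    - [1.4, 0, 1.2, 0, 0, 0, 0]
    - [1.6, 0, 1.2, 0, 0, 0, 0]
    - [1.6, 0, 1.2, 0, 0, 0, 0]

```text
time_s: 11.35
tcp_pos: [0.5046, 0.1658, 0.1043]
ee_rot: [[-0.313, -0.949, 0.027], [-0.949, 0.313, 0.024], [-0.032, -0.018, -0.999]]
wrist_force: [-8.6, 29.7, 23.9]
gripper_width: 0.007
```

```bash
python3 go.py .5086 .19 .09 251.7; python3 look.py 9
```

```text
t 11.35 p [0.505 0.166 0.104] F [-8.561 29.686 23.87 ] w 0.0071309833494144406 yaw -108.23390213812196
delta [-0.951  0.161  0.601] [-0.205  0.363  0.01 ]
```

View pics/sz9.png

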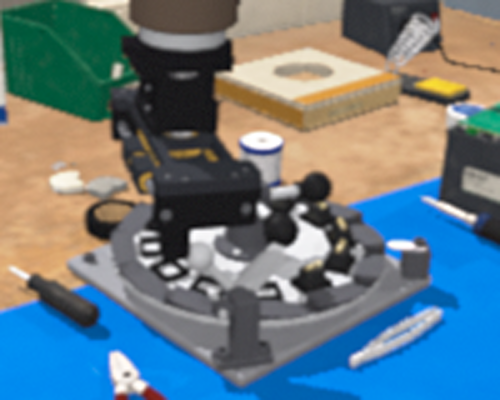

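Request:
play_rows:
  deltas:
    - [-0.8, 0, 0, 0, 0, 0, 0]
    - [-1.4, 0, 0, 0, 0, 0, 0]
    - [-1.6, 0, 0, 0, 0, 0, 0]
    - [-1.6, 0, 0, 0, 0, 0, 0]

```text
time_s: 11.85
tcp_pos: [0.5079, 0.1907, 0.0941]
ee_rot: [[-0.316, -0.949, -0.002], [-0.949, 0.316, -0.002], [0.002, 0.001, -1.0]]
wrist_force: [0.3, -0.6, 0.2]
gripper_width: 0.006
```

```bash
python3 go.py .5086 .19 .09 251.7; python3 look.py 10
```

```text
t 11.85 p [0.508 0.191 0.094] F [ 0.348 -0.604  0.154] w 0.005983363299991992 yaw -108.42233062514467
delta [ 0.017 -0.035  0.165] [ 0.015 -0.024 -0.024]
```

View pics/sz10.png

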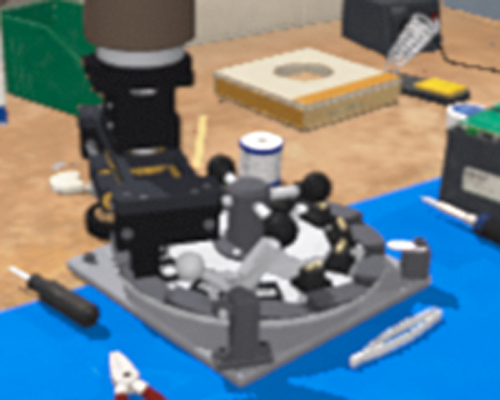

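View pics/tz10.png

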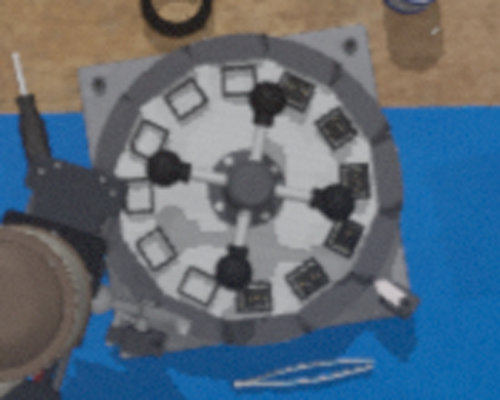

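Request:
play_rows:
  deltas:
    - [0, 0, 0.3, 0, 0, 0, 0]
    - [0, 0, 0.6, 0, 0, 0, 0]
    - [0, 0, 0.6, 0, 0, 0, 0]
    - [0, 0, 0.6, 0, 0, 0, 0]
    - [0.2, 0, 0.6, 0, 0, 0, 0]
    - [0.4, 0, 0.6, 0, 0, 0, 0]
    - [0.6, 0, 0.6, 0, 0, 0, 0]
    - [0.7, 0, 0.6, 0, 0, 0, 0]
    - [0.8, 0, 0.55, 0, 0, 0, 0]
    - [0.8, 0, 0.55, 0, 0, 0, 0]

```text
time_s: 12.95
tcp_pos: [0.5035, 0.1735, 0.0826]
ee_rot: [[-0.315, -0.949, 0.004], [-0.949, 0.315, 0.003], [-0.004, -0.003, -1.0]]
wrist_force: [0.5, 4.2, 3.3]
gripper_width: 0.004
```

```bash
python3 go.py .5086 .19 .09 251.7; python3 look.py 11
```

```text
t 12.95 p [0.503 0.174 0.083] F [0.526 4.235 3.281] w 0.004036408407839802 yaw -108.39023810276578
delta [-0.692  0.012 -0.294] [-0.033  0.045 -0.018]
```

View pics/sz11.png

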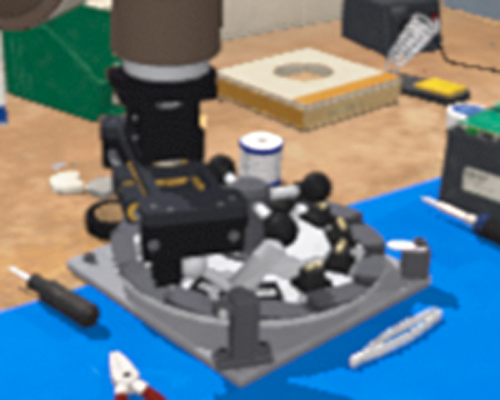

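Request:
play_rows:
  deltas:
    - [0.05, 0, -0.1, 0, 0, 0, 0]
    - [0.15, 0, -0.2, 0, 0, 0, 0]
    - [0.25, 0, -0.28, 0, 0, 0, 0]
    - [0.4, 0, -0.38, 0, 0, 0, 0]
    - [0.55, 0, -0.48, 0, 0, 0, 0]
    - [0.7, 0, -0.56, 0, 0, 0, 0]
    - [0.85, 0, -0.63, 0, 0, 0, 0]
    - [0.85, 0, -0.63, 0, 0, 0, 0]

```text
time_s: 13.85
tcp_pos: [0.4943, 0.1509, 0.0967]
ee_rot: [[-0.317, -0.948, -0.002], [-0.948, 0.317, -0.001], [0.002, 0.001, -1.0]]
wrist_force: [-0.2, -0.5, 0.2]
gripper_width: 0.005
```

```bash
python3 go.py .5086 .19 .09 251.7; python3 look.py 12
```

```text
t 13.85 p [0.494 0.151 0.097] F [-0.202 -0.491  0.21 ] w 0.005126395115021874 yaw -108.4800251518863
delta [-1.664 -0.048  0.266] [ 0.017 -0.019 -0.036]
```

View pics/sz12.png

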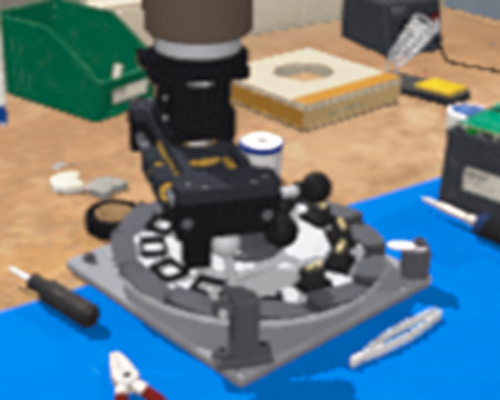

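Request:
play_rows:
  deltas:
    - [0.15, 0, -0.05, 0, 0, 0, 0]
    - [0.3, 0, -0.1, 0, 0, 0, 0]
    - [0.45, 0, -0.12, 0, 0, 0, 0]
    - [0.6, 0, -0.12, 0, 0, 0, 0]
    - [0.7, 0, -0.12, 0, 0, 0, 0]
    - [0.7, 0, -0.12, 0, 0, 0, 0]
    - [0.7, 0, -0.12, 0, 0, 0, 0]

```text
time_s: 14.65
tcp_pos: [0.4898, 0.1355, 0.1001]
ee_rot: [[-0.316, -0.949, 0.0], [-0.949, 0.316, 0.0], [-0.0, -0.0, -1.0]]
wrist_force: [-0.1, -0.5, 0.8]
gripper_width: 0.004
```

```bash
python3 go.py .5086 .19 .09 251.7; python3 look.py 13
```

```text
t 14.65 p [0.49  0.135 0.1  ] F [-0.137 -0.464  0.763] w 0.004239905960188108 yaw -108.42669296672783
delta [-2.307 -0.023  0.404] [-0.001  0.001 -0.025]
```

View pics/sz13.png

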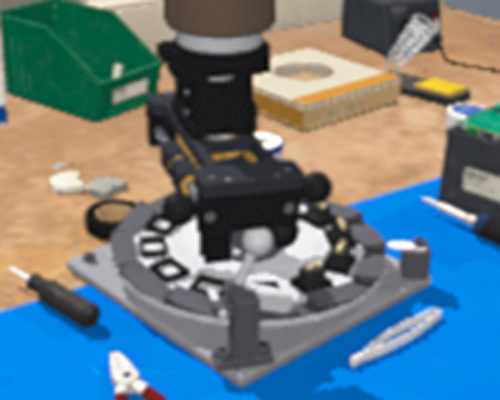

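Request:
play_rows:
  deltas:
    - [-0.3, 0, 0, 0, 0, 0, 0]
    - [-0.4, 0, -0.8, 0, 0, 0, 0]
    - [-0.4, 0, -2, 0, 0, 0, 0]
    - [-0.4, 0, -2.8, 0, 0, 0, 0]
    - [-0.4, 0, -3, 0, 0, 0, 0]
    - [-0.4, 0, -3, 0, 0, 0, 0]

```text
time_s: 15.35
tcp_pos: [0.4931, 0.1455, 0.1754]
ee_rot: [[-0.316, -0.949, 0.001], [-0.949, 0.316, 0.001], [-0.001, -0.001, -1.0]]
wrist_force: [0.8, -1.1, -0.9]
gripper_width: 0.006
```

```bash
python3 go.py .5078 .0003 .17 251.7; python3 look.py 14
```

```text
t 15.35 p [0.493 0.146 0.175] F [ 0.787 -1.056 -0.902] w 0.006384014434459609 yaw -108.4142095161588
delta [ 5.327 -2.391  0.209] [-0.008  0.015 -0.023]
```

View pics/sz14.png

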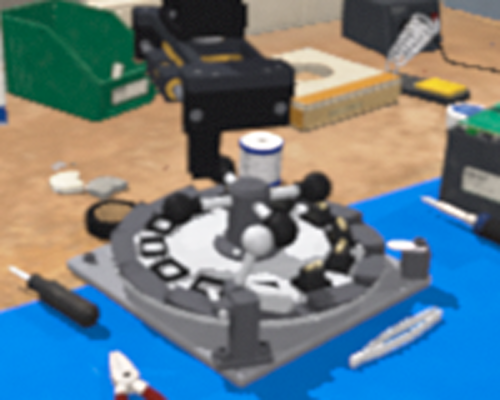

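Request:
play_rows:
  deltas:
    - [0.8, -0.4, 0, 0, 0, 0, 0]
    - [2, -0.9, 0, 0, 0, 0, 0]
    - [3.4, -1.5, 0, 0, 0, 0, 0]
    - [4.6, -2.1, 0, 0, 0, 0, 0]
    - [5.2, -2.4, 0, 0, 0, 0, 0]
    - [5.3, -2.4, 0, 0, 0, 0, 0]
    - [5.3, -2.4, 1, 0, 0, 0, 0]
    - [5.3, -2.4, 2.2, 0, 0, 0, 0]
    - [5.3, -2.4, 3.2, 0, 0, 0, 0]
    - [5.3, -2.4, 3.8, 0, 0, 0, 0]
    - [5.3, -2.4, 3.8, 0, 0, 0, 0]

```text
time_s: 16.55
tcp_pos: [0.5056, 0.0004, 0.077]
ee_rot: [[-0.316, -0.949, -0.007], [-0.949, 0.316, -0.002], [0.004, 0.006, -1.0]]
wrist_force: [-1.4, -0.6, -1.0]
gripper_width: 0.006
```

```bash
python3 go.py .5111 .0327 .08 251.7; python3 look.py 15
```

```text
t 16.55 p [0.506 0.    0.077] F [-1.404 -0.579 -0.956] w 0.006398300467737662 yaw -108.40860270968584
delta [-1.297  0.199 -0.123] [ 0.071 -0.045 -0.022]
```

View pics/sz15.png

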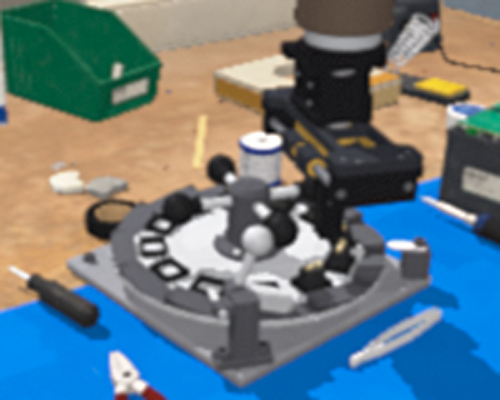

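Request:
play_rows:
  deltas:
    - [-0.2, 0, 0, 0, 0, 0, 0]
    - [-0.4, 0.1, 0, 0, 0, 0, 0]
    - [-0.6, 0.1, 0, 0, 0, 0, 0]
    - [-0.8, 0.2, 0, 0, 0, 0, 0]
    - [-0.9, 0.2, 0, 0, 0, 0, 0]
    - [-1.0, 0.2, 0, 0, 0, 0, 0]
    - [-1.1, 0.2, 0, 0, 0, 0, 0]
    - [-1.2, 0.2, 0, 0, 0, 0, 0]
    - [-1.2, 0.2, 0, 0, 0, 0, 0]

```text
time_s: 17.55
tcp_pos: [0.5119, 0.0304, 0.0795]
ee_rot: [[-0.316, -0.949, -0.002], [-0.949, 0.316, -0.0], [0.001, 0.002, -1.0]]
wrist_force: [-4.4, -1.9, 0.4]
gripper_width: 0.007
```

```bash
python3 go.py .5111 .0327 .08 251.7
```

```text
t 17.55 p [0.512 0.03  0.079] F [-4.439 -1.934  0.401] w 0.0074025242123814386 yaw -108.44158514967191
delta [-0.075  0.061 -0.02 ] [ 0.019 -0.007 -0.028]
```

Request:
play_rows:
  deltas:
    - [-0.05, 0, 0, 0, 0, 0, 0]
    - [-0.1, 0, 0, 0, 0, 0, 0]
    - [-0.1, 0, 0, 0, 0, 0, 0]

```text
time_s: 17.85
tcp_pos: [0.5125, 0.0325, 0.0795]
ee_rot: [[-0.316, -0.949, -0.002], [-0.949, 0.316, -0.001], [0.001, 0.002, -1.0]]
wrist_force: [-4.2, -2.6, 0.2]
gripper_width: 0.008
```

```bash
python3 go.py .5111 .0327 .08 251.7; python3 look.py 16
```

```text
t 17.85 p [0.512 0.033 0.08 ] F [-4.17  -2.637  0.17 ] w 0.008345297719642649 yaw -108.44019404313171
delta [ 0.011  0.055 -0.02 ] [ 0.024 -0.015 -0.028]
```

View pics/sz16.png

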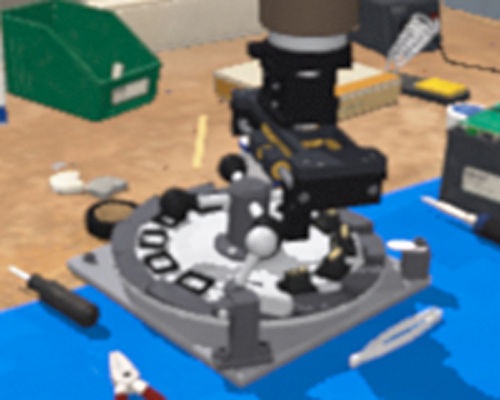

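View pics/tz16.png

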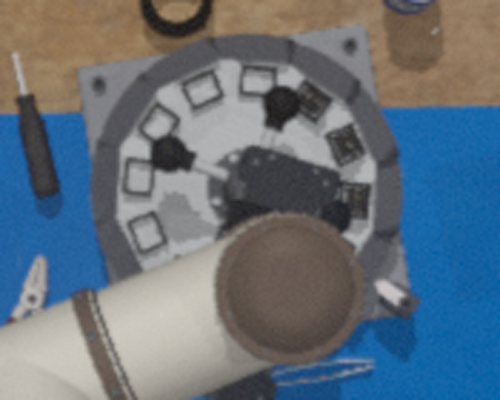

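Request:
play_rows:
  deltas:
    - [-0.06, 0, 0, 0, 0, 0, 0]
    - [-0.12, 0, 0, 0, 0, 0, 0]
    - [-0.12, 0, 0, 0, 0, 0, 0]

```text
time_s: 18.25
tcp_pos: [0.5125, 0.033, 0.0795]
ee_rot: [[-0.316, -0.949, -0.005], [-0.949, 0.316, -0.004], [0.006, 0.004, -1.0]]
wrist_force: [-3.7, -12.0, 1.4]
gripper_width: 0.005
```

```bash
python3 go.py .5111 .0327 .08 251.7
```

```text
t 18.25 p [0.512 0.033 0.08 ] F [ -3.707 -11.951   1.362] w 0.004943418249676222 yaw -108.43391803521396
delta [ 0.027  0.048 -0.019] [ 0.043 -0.068 -0.027]
```

The tool hasn't moved while the force climbed to 12 N, so the dial is at its stop. I'll back off next.

Request:
play_rows:
  deltas:
    - [0.2, 0, 0, 0, 0, 0, 0]
    - [0.6, 0, 0, 0, 0, 0, 0]
    - [1.0, 0, 0, 0, 0, 0, 0]
    - [1.0, 0, -0.8, 0, 0, 0, 0]
    - [1.0, 0, -2, 0, 0, 0, 0]
    - [1.0, 0, -3.5, 0, 0, 0, 0]
    - [2.0, 0, -4.5, 0, 0, 0, 0]
    - [3.5, 0, -5, 0, 0, 0, 0]
    - [5, 0, -5, 0, 0, 0, 0]
    - [6, 0, -5, 0, 0, 0, 0]
    - [7, 0, -5, 0, 0, 0, 0]
    - [7, 0, -5, 0, 0, 0, 0]

```text
time_s: 19.45
tcp_pos: [0.4588, -0.1324, 0.2056]
ee_rot: [[-0.319, -0.948, 0.002], [-0.948, 0.319, 0.0], [-0.001, -0.002, -1.0]]
wrist_force: [0.0, -0.8, 0.2]
gripper_width: 0.001
```

```bash
python3 go.py .5111 .0327 .08 251.7; python3 look.py 17
```

```text
t 19.45 p [ 0.459 -0.132  0.206] F [ 0.026 -0.808  0.196] w 0.001498687469108996 yaw -108.61727825854817
delta [-6.922  0.135  5.029] [-0.024  0.011 -0.063]
```

View pics/sz17.png

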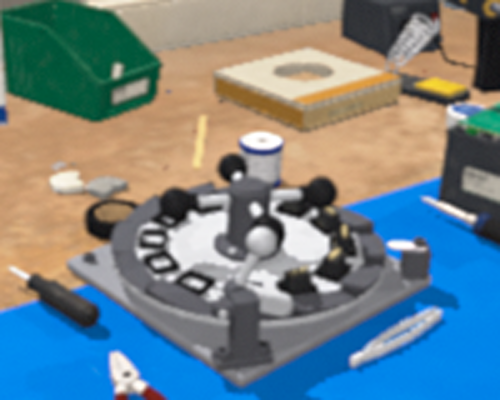

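View pics/tz17.png

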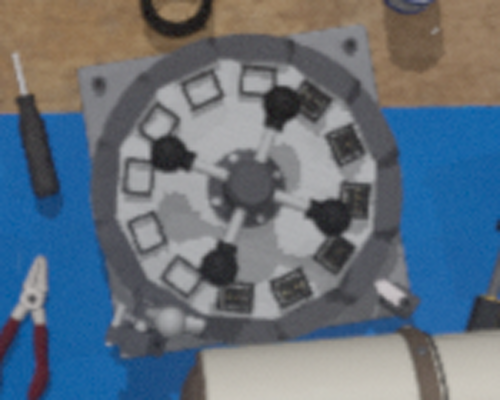

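```bash
python3 - <<'E'
from h import *
T=r.capture('top')
def fit(pt,g):
    def K(p):
        a=p[2]+np.arange(4)*np.pi/2
        return np.c_[p[0]+.072*np.cos(a),p[1]+.072*np.sin(a),np.full(4,.088)]
    s=least_squares(lambda p:(proj(T,K(p))-pt).ravel(),[.587,.03,g]); return s.x,s.cost
a=fit(np.array([[269,137],[172,278],[310,377],[408,242]])/4+[270,135],.14)
b=fit(np.array([[281,104],[172,153],[219,266],[331,215]])/2.857+[255,135],-.38)
print(a,b,b[0][2]-a[0][2])
for t in ('tweezer','driver','cutters','spool','tape'): print(t,[(np.round(x['centre'],3),round(x['score'],2)) for x in r.spot_in('top',t)][:1])
print(r.sense()['time_s'])
E
```

```text
(array([0.58716108, 0.03044623, 0.142299  ]), np.float64(1.304314252146109)) (array([ 0.58725814,  0.02967419, -0.38676009]), np.float64(1.0352481533368891)) -0.5290590816634013
tweezer [(array([ 0.62 , -0.054,  0.053]), 0.47)]
driver [(array([0.63 , 0.211, 0.021]), 0.93)]
cutters [(array([0.461, 0.218, 0.008]), 0.56)]
spool [(array([ 0.766, -0.112,  0.055]), 0.81)]
tape [(array([0.754, 0.088, 0.011]), 0.57)]
19.85
```

The dial reads -0.529 rad and everything is at rest, so I'm handing the job in.

```bash
python3 -c "
from h import *
print(r.finish_job())"
```

```text
the job is handed in; nothing more can be done
None
```

The dial now stands one notch back with the pawl down in the teeth, and I handed the job in at about 20 s with the arm clear. The hand-in gives no verdict.

**What I did:** With the closed fingertips I tipped the pawl over and pushed knob2 clockwise to about -0.35 rad. I then tipped the pawl down again and pushed knob2 on until the dial stopped. At the stop the tool no longer moved while the force rose to about 12 N. I then backed the arm off.

**Last checks:**
- **Dial:** the knob fit in the top picture gives a turn of -0.529 rad, against a target of -0.524.
- **Pawl:** its ball is back at its starting pixel in the scene view, so it lies in the gap. I did not measure its angle directly.
- **Relays:** they show in their nests in the last top view, apart from any hidden behind knobs.
- **Things round the plate:** the detected driver, cutters and spool agree with their starting positions to within a few millimetres. The tape had no starting reading from the detector, but it looks unmoved in the pictures.

**What went wrong or disagreed:**
- **First try at tipping the pawl down:** it jammed by friction, with wrist force up to about 39 N. I backed off and followed the ball's arc upward instead, which worked at low force.
- **Tweezers:** in the last top picture the detector took a relay for them. They look unmoved in the scene view, but I have no measured position to confirm it.

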